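# Pin the swing-arm tray of a print-lab trolley

## Robot

A 6-joint arm with a two-finger parallel gripper is mounted at the origin on the work surface. World frame = base frame: x ahead of the robot, y to its left, z up, the work surface at z = 0. Lengths are in mm, angles in degrees, forces in N, time in s.
With the tool pointing down it reaches from about 300 to 775 mm from the base axis. Payload 14.6 kg.
Tool frame: the origin (TCP) lies at the very end of the fingers, on their centre line; the grasp point (between the pads) lies 19 mm behind it; z points along the fingers, y is the direction in which the jaws open and shut (so a half turn about z gives the same grasp; the last joint's range is limited). The gripper opens to 85 mm and grips with 20 to 120 N. Pads are 22 mm wide; open, the fingers measure 114 mm over their backs; the gripper's body (76 mm by 85 mm) begins 54 mm behind the grasp point. The pads swing forward as they close: fully open they stand 13 mm farther back than shut.
Start: joints at [60.928, 17.183, 87.147, -0, 75.671, -3.816], TCP at [234.661, 497.417, 231.281] pointing down, gripper open.
Joint ranges: [-173.82, 173.82], [-45.26, 126.66], [13.44, 144.39], [-59.66, 239.66], [0, 175.72], [-146.38, 146.38]. Speed limits (degrees/s): [127.2, 127.2, 147.25, 180, 180, 180].

## Interface

Orientations are given as a 3x3 rotation matrix whose columns are the frame's x, y, z axes.
In Python, from plant import env gives the robot as it stands. Calls block until the motion is done:
- env.move_to(position, orientation): joint-space move of the TCP to a pose.
- env.move_l(position, attitude=None, v=150): straight line of the TCP; attitude=None keeps the orientation; v is the mean speed in mm/s.
- env.set_joints(angles): joint-space move.
- env.command_gripper(opening, effort=None): finger opening in mm; effort is the grip in N (None keeps the last); returns when the fingers have stopped.
- env.hold(seconds).
- env.ik(position, orientation): joint angles nearest the present ones, or None.
- env.read_state(): the state.
- env.get_image(name): name is "scene" or "side" or "wrist"; returns a dict with "color" (400x640x3 uint8, red, green, blue), "intrinsics" (3x3 intrinsics, pixels), "cam_to_world" (4x4, takes a point from camera to world coordinates). Camera axes: x right, y down, z forward; pixel columns grow to the right and rows downward; lengths in mm; the calibration is good to about 2 mm. A picture is of the moment at which its call begins. There is no depth.
A pose or a line that the arm cannot do raises env.MotionError and nothing moves.
- env.sign_off(): hands the job in, once; it reports no verdict.
The state is a dict: "time_s": time; "q": joint angles; "joint_vel": joint speeds; "joint_torque": joint torques, N m; "ee_pos": TCP position; "tcp_rot": TCP orientation; "force": force on the tool from outside, world axes, zero at the start; "ft_torque": the same for the moment, N m; "opening": finger opening in mm.
Only numpy, scipy, OpenCV 4.12 (cv2) and the standard library are available. Lean on these libraries where they do the work, as an engineer would, in place of code of your own. Each camera call takes 0.05 s, during which the arm holds its last target.

## Task

Lock the swing-arm tray to its bracket: take the locking pin with the plain round knob out of the blue pin rack and put it down through the lined-up holes of the bracket, fully home, so that its collar sits flat on the bracket's top plate. Let go of it, and leave the other two pins, the one with the T-bar and the one with the pull ring, where they are in the rack.

Things in the scene. Friction and masses are not known exactly. Their poses are not given: they have to be found in the camera images.
- knob_pin_grip (a point): Middle of the knob of the pin to use: round black knob 32 mm across, 12 to 55 mm above the underside of a steel collar (42 mm wide, 7 thick), steel shank 14 mm thick, 75 mm long below it. The point is on the axis, 34 mm above the collar's underside, 109 mm above the tip; z up along the pin. Loose, 0.1 to 0.2 kg, upright in any of the rack's three holes, collar on the rack.
- tee_pin_grip (a point): Leave: pin with the same shank and collar and a black T-bar handle, 76 mm long, 18 thick, top 54 mm above the collar's underside. Point on its axis, 34 mm above the collar's underside. The rack that holds the three pins is a blue bent sheet 300 mm long, 70 deep, 95 high, fixed, with three 22 mm holes in a straight line 105 mm apart (pins up to 4 mm off-centre).
- ring_pin_grip (a point): Leave: pin with the same shank and collar and an upright black pull ring 46 mm across, top 55 mm above the collar's underside. Point on its axis, 34 mm above the collar's underside. It stands in another hole of the same rack.
- eyelet (a point): Centre of the hole, on the upper face of the bracket's top plate, 105 mm above the table. Fixed. 28 mm holes lined up through three stacked level plates (34 mm in all, open below). z up, x towards the blue post (no higher than the plate), y along the arm to the grey tray, whose rim (118 mm above the table) begins 145 mm away. Top plate 70 mm wide.
Things that resemble listed ones, but are neither listed nor needed, are in the scene too. What is shaped like the part that bears knob_pin_grip but orange or red is not meant.

How it is judged:
By the outcome, as a careful person would: the job done as asked, in the order asked, and still so for the second after the job is handed in, with the robot touching nothing.
It also fails if it takes over 38 s, if anything falls off the work surface, if the arm or the gripper's body presses on something with over 40 N, if the wrist force passes 120 N, or if a joint passes its speed limit or range.

## Working session

There is one attempt and no reset: what is moved stays moved. The work goes in short steps, each a Python script; the robot and the scene stay as the last script left them, time stands still between calls to the robot, and variables do not carry over. Pictures are saved under pics/ and viewed, and the job is handed in when it is done.

```bash
mkdir -p pics; ls
cat > h.py <<'E'
import numpy as np, cv2
from plant import env
def snap(n,f):
    d=env.get_image(n); cv2.imwrite(f'pics/{f}.png',d['color'][:,:,::-1]); np.savez(f'pics/{f}.npz',K=d['intrinsics'],T=d['cam_to_world']); return d
def ray(f,u,v):
    z=np.load(f'pics/{f}.npz'); K,T=z['K'],z['T']
    r=T[:3,:3]@np.linalg.inv(K)@[u,v,1]; return T[:3,3],r/np.linalg.norm(r)
def atz(f,u,v,h):
    o,r=ray(f,u,v); return o+r*(h-o[2])/r[2]
def tri(l):
    A=np.zeros((3,3));b=np.zeros(3);R=[ray(*x) for x in l]
    for o,r in R:
        P=np.eye(3)-np.outer(r,r);A+=P;b+=P@o
    p=np.linalg.solve(A,b); return p,[np.linalg.norm((np.eye(3)-np.outer(r,r))@(p-o)) for o,r in R]
def proj(f,p):
    z=np.load(f'pics/{f}.npz'); c=np.linalg.inv(z['T'])@[*p,1]; q=z['K']@c[:3]; return q[:2]/q[2]
E
python3 - <<'E'
from h import *
for n in ['scene','side','wrist']:
    d=snap(n,n+'0'); print(n,d['cam_to_world'].round(2).tolist(),d['intrinsics'].round(1).tolist())
s=env.read_state();print(s)
E
```

```text
pics
scene [[-0.57, 0.69, -0.44, 868.66], [0.82, 0.47, -0.32, 222.72], [-0.02, -0.54, -0.84, 859.47], [0.0, 0.0, 0.0, 1.0]] [[470.0, 0.0, 320.3], [0.0, 470.0, 201.9], [0.0, 0.0, 1.0]]
side [[0.66, -0.54, 0.53, 43.77], [-0.75, -0.46, 0.47, -455.95], [-0.01, -0.71, -0.71, 752.17], [0.0, 0.0, 0.0, 1.0]] [[444.5, 0.0, 317.8], [0.0, 444.5, 201.2], [0.0, 0.0, 1.0]]
wrist [[0.43, 0.87, 0.25, 170.02], [0.9, -0.41, -0.12, 527.38], [-0.0, 0.28, -0.96, 372.46], [0.0, 0.0, 0.0, 1.0]] [[319.5, 0.0, 323.2], [0.0, 319.5, 203.0], [0.0, 0.0, 1.0]]
{'time_s': 0.15, 'q': array([ 6.09299924e+01,  1.72086026e+01,  8.71706883e+01, -1.71710346e-03,
        7.56712896e+01, -3.81587466e+00]), 'joint_vel': array([-0.01447853, -0.14082506, -0.18629143,  0.00149398,  0.11488459,
        0.06170635]), 'joint_torque': array([ 5.24154457e-04, -5.43666136e+01, -3.61887145e+01, -4.05406524e-05,
        3.20557396e-03,  4.95101006e-05]), 'ee_pos': array([234.57342528, 497.27784148, 230.85955951]), 'tcp_rot': array([[-9.04427537e-01,  4.26627082e-01, -4.03552121e-04],
       [ 4.26627272e-01,  9.04427197e-01, -7.85695602e-04],
       [ 2.97844917e-05, -8.82771079e-04, -9.99999610e-01]]), 'force': array([-0.10693409, -0.51553373,  0.15969917]), 'ft_torque': array([-0.03062804, -0.06643134,  0.03773204]), 'opening': 85.409151203893}
```

View pics/scene0.png

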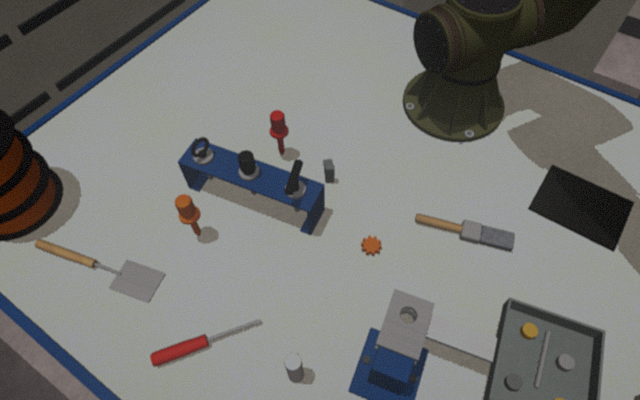

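View pics/side0.png

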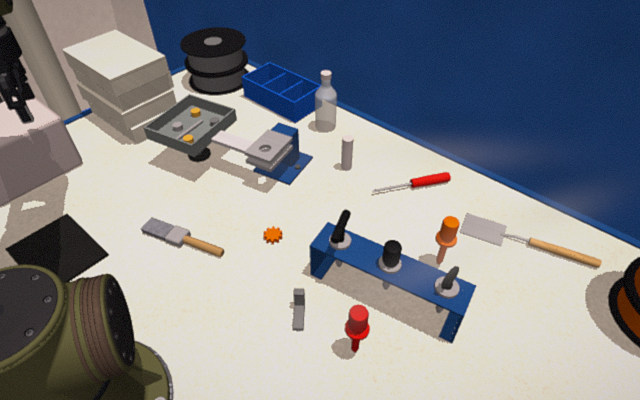

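View pics/wrist0.png

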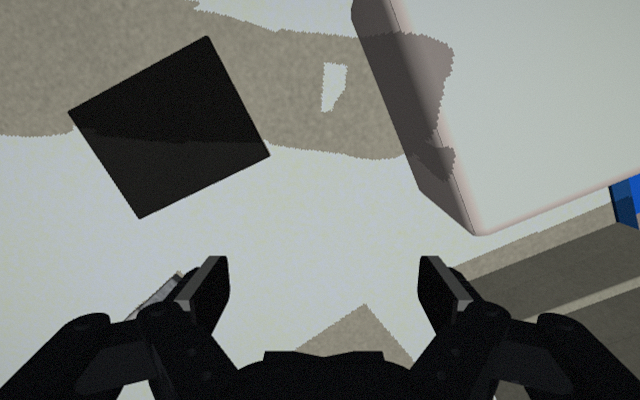

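The knob pin is in the middle hole (scene about 247,163; side about 391,255). The eyelet is at scene (408,314) and side (266,148). I'll enlarge both.

Run:
```python
import cv2,numpy as np
def crop(f,x,y,w,h,s): 
    c=cv2.imread(f'pics/{f}.png')[y:y+h,x:x+w]; return cv2.resize(c,None,fx=s,fy=s,interpolation=cv2.INTER_CUBIC)
a=crop('scene0',215,135,80,60,5);b=crop('scene0',370,280,80,60,5);c=crop('side0',355,225,80,60,5);d=crop('side0',230,115,80,60,5)
m=np.vstack([np.hstack([a,b]),np.hstack([c,d])])
for i in range(0,800,50): cv2.line(m,(i,0),(i,4),(0,0,255),1);cv2.line(m,(i,300),(i,304),(0,0,255),1)
for i in range(0,600,50): cv2.line(m,(0,i),(4,i),(0,0,255),1);cv2.line(m,(400,i),(404,i),(0,0,255),1)
cv2.imwrite('pics/c1.png',m)
```

```text
(no output)
```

View pics/c1.png

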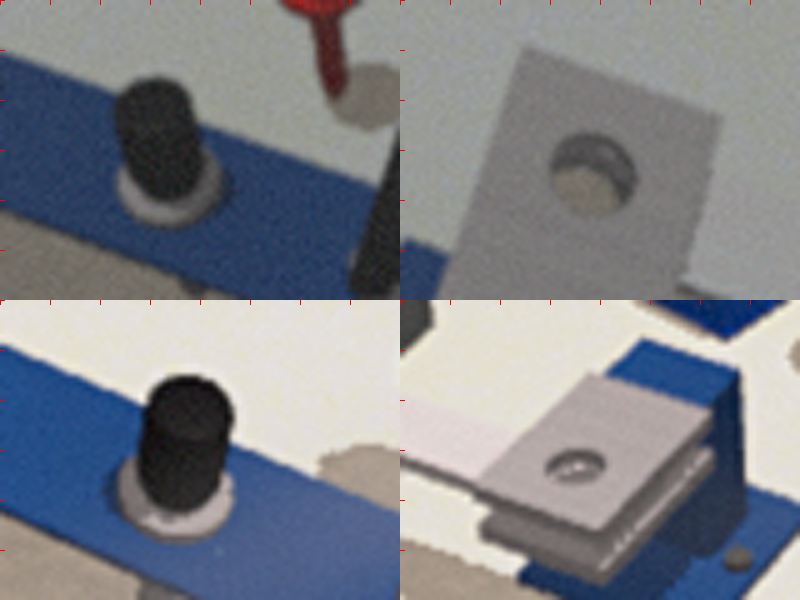

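Run:
```python
from h import *
print('knobtop',tri([('scene0',215+154/5,135+97/5),('side0',355+189/5,225+107/5)]),atz('scene0',215+154/5,135+97/5,150),atz('side0',355+189/5,225+107/5,150))
ey=tri([('scene0',370+194/5,280+174/5),('side0',230+176/5,115+166.5/5)]);print('eye',ey,atz('scene0',370+194/5,280+174/5,105),atz('side0',230+176/5,115+166.5/5,105))
# plate corners at 105
P=[(370+125/5,280+47/5),(370+322/5,280+117/5)]
c=[atz('scene0',*p,105) for p in P];print(c,np.linalg.norm(c[0]-c[1]))
c=[atz('side0',*p,105) for p in [(230+190/5,115+75/5),(230+75/5,115+180/5),(230+205/5,115+230/5),(230+313/5,115+112/5)]];print(c,[np.linalg.norm(c[i]-c[i-1]) for i in range(4)])
# rack top corners side / scene at 95
for f,pp in [('scene0',[(181,160),(323,209),(325,184),(190,143)]),('side0',[(312,247),(325,224),(474,287),(461,312)])]:
    for p in pp: print(f,atz(f,*p,95).round(0))
# tee & ring tops
print(env.ik([ey[0][0],ey[0][1],230],np.diag([1,-1,-1])))
```

```text
knobtop (array([ 493.33782891, -229.42007102,  149.95089564]), [np.float64(1.415276487369847), np.float64(1.4152764873698156)]) [ 492.6246164  -228.14332711  150.        ] [ 494.34359651 -230.44438088  150.        ]
eye (array([577.2160278 , 181.03417541, 103.18075369]), [np.float64(1.9885010885711971), np.float64(1.9885010885711432)]) [576.49961603 182.59003612 105.        ] [576.64265515 177.37177228 105.        ]
[array([550.76235695, 141.58373326, 105.        ]), array([535.0795379 , 208.07830671, 105.        ])] 68.31895134127667
[array([631.07634896, 223.80789555, 105.        ]), array([539.06448746, 205.6108261 , 105.        ]), array([553.1828244 , 134.35476741, 105.        ]), array([648.74488303, 157.75547321, 105.        ])] [np.float64(68.37469995263511), np.float64(93.79400830702392), np.float64(72.64126471028474), np.float64(98.38546682133907)]
scene0 [ 550. -365.   95.]
scene0 [483. -55.  95.]
scene0 [432. -85.  95.]
scene0 [ 506. -381.   95.]
side0 [434. -95.  95.]
side0 [495. -76.  95.]
side0 [ 553. -368.   95.]
side0 [ 494. -375.   95.]
[ 1.39445393e+01  2.43052328e+01  7.76887079e+01 -2.54444375e-14
  7.80060594e+01  1.03944539e+02]
```

Knob axis is about (493.4,-229.3), with the top triangulating to z=150.0 (expected 150). The eyelet is about (577,180,103) against an expected 105. Next I'll move over the pin and refine with the wrist camera.

```bash
cat >> h.py <<'E'
def Rz(yx,yy):
    y=np.array([yx,yy,0])/np.hypot(yx,yy); z=np.array([0,0,-1.]); return np.column_stack([np.cross(y,z),y,z])
E
python3 - <<'E'
from h import *
env.move_l([234.6,497.3,290],v=200)
p=[493.4,-229.3,270]
for s in (1,-1): print(env.ik(p,Rz(s*.977,s*.211)), env.ik([577,180,270],Rz(s*.977,s*.211)))
R=min([Rz(.977,.211),Rz(-.977,-.211)],key=lambda R:abs(env.ik(p,R)[5]))
np.save('R.npy',R); env.move_to(p,R); env.hold(.3); snap('wrist','w1'); s=env.read_state();print(s['time_s'],s['ee_pos'],R, proj('w1',[493.4,-229.3,150]))
E
```

```text
[-2.87830974e+01  1.48642795e+01  8.49268389e+01 -2.54444375e-14
  8.02088816e+01 -4.09699377e+01] [ 1.38541681e+01  2.28349611e+01  7.44551226e+01 -2.54444375e-14
  8.27099163e+01  1.66732792e+00]
[-2.87830974e+01  1.48642795e+01  8.49268389e+01 -2.54444375e-14
  8.02088816e+01  1.39030062e+02] None
3.6667 [ 493.46324516 -229.1614507   269.99805895] [[-0.2111003   0.97746441  0.        ]
 [ 0.97746441  0.2111003   0.        ]
 [ 0.          0.         -1.        ]] [323.47651584 197.10984393]
```

View pics/w1.png

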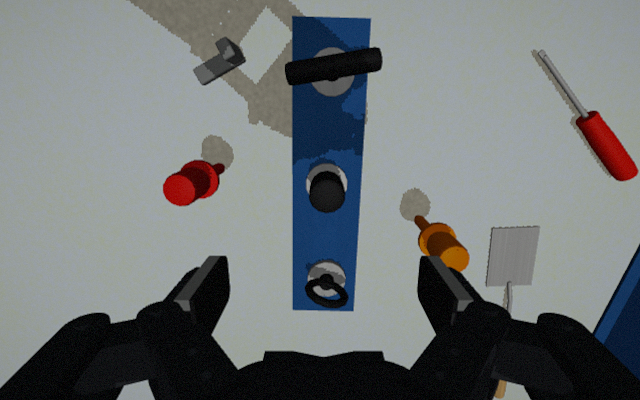

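Run:
```python
import cv2,numpy as np
c=cv2.imread('pics/w1.png')[150:230,280:380]; c=np.clip(c.astype(float)*1.8,0,255).astype(np.uint8);c=cv2.resize(c,None,fx=7,fy=7,interpolation=cv2.INTER_CUBIC)
for i in range(0,700,70): cv2.line(c,(i,0),(i,8),(0,0,255),1)
for i in range(0,560,70): cv2.line(c,(0,i),(8,i),(0,0,255),1)
cv2.imwrite('pics/c2.png',c)
```

```text
(no output)
```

View pics/c2.png

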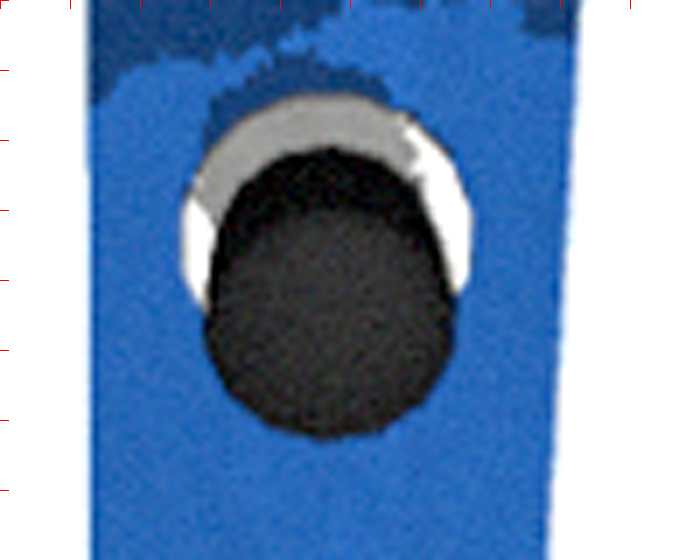

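Run:
```python
from h import *
print(atz('w1',327.3,196,150),atz('w1',326.7,183.8,102),ray('w1',327,196)[0])
print(tri([('scene0',215+154/5,135+97/5),('side0',355+189/5,225+107/5),('w1',327.3,196)]))
print(env.read_state()['force'])
```

```text
[ 496.36301624 -227.66527387  150.        ] [ 496.47587024 -227.94826983  102.        ] [ 477.94337532 -160.0956789   411.68335405]
(array([ 494.68040044, -228.62501368,  149.76876414]), [np.float64(2.081035207556833), np.float64(1.6368504634924137), np.float64(1.9194833141669962)])
[ 0.08151926 -0.45257824  0.34209511]
```

Run:
```python
from h import *
env.command_gripper(65,50)
env.move_l([495.4,-228.2,150],v=150)
env.move_l([495.4,-228.2,111],v=60)
s=env.read_state();print(s['time_s'],s['ee_pos'],s['force'])
env.command_gripper(20,50); env.hold(.2)
s=env.read_state();print(s['time_s'],s['ee_pos'],s['force'],s['opening'])
env.move_l([495.4,-228.2,125],v=40)
s=env.read_state();print(s['ee_pos'],s['force'],s['opening'])
snap('side','s2');snap('scene','sc2')
```

```text
5.7583 [ 495.5510737  -228.28191662  111.20559431] [-0.08410686  0.55773161 -1.14140883]
6.3583 [ 495.59688167 -228.28220721  111.44740952] [ 0.0947007  -0.0630303   5.24183287] 30.82443950047637
[ 495.36223168 -228.18227145  125.04148135] [ 0.85722416  0.60907129 -1.19116888] 30.83360088145889
```

Run:
```python
import cv2,numpy as np
a=cv2.imread('pics/s2.png')[190:340,290:490];b=cv2.imread('pics/sc2.png')[90:240,150:350]
cv2.imwrite('pics/c3.png',np.hstack([cv2.resize(x,None,fx=2,fy=2,interpolation=cv2.INTER_CUBIC) for x in(a,b)]))
```

```text
(no output)
```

View pics/c3.png

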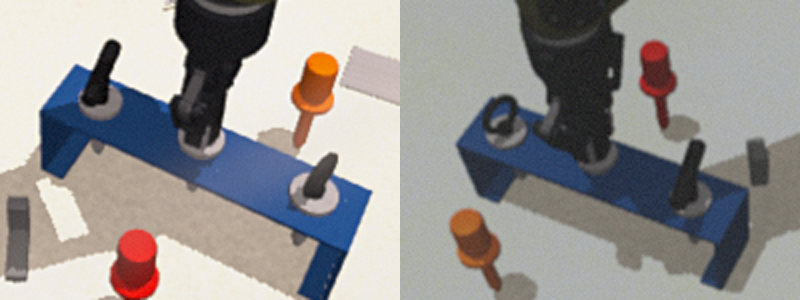

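Run:
```python
from h import *
R=np.load('R.npy')
env.move_l([495.4,-228.2,270],v=150)
env.move_to([577,120,270],R); env.hold(.3)
snap('wrist','w3');snap('side','s3');snap('scene','sc3');s=env.read_state();print(s['time_s'],s['ee_pos'],s['force'],s['opening'],s['q'])
print(proj('w3',[577,180,105]))
a=cv2.imread('pics/w3.png');cv2.imwrite('pics/c4.png',a)
b=cv2.imread('pics/s3.png');c=cv2.imread('pics/sc3.png')
cv2.imwrite('pics/c5.png',np.vstack([cv2.resize(x,None,fx=.75,fy=.75,interpolation=cv2.INTER_AREA) for x in(b,c)]))
```

```text
9.8667 [577.03699084 119.78897226 270.03136626] [-0.08291412  0.35241326 -1.63274698] 30.785517345638326 [ 8.16709561e+00  2.08167345e+01  7.71958063e+01 -2.09893276e-05
  8.19828984e+01 -4.00130646e+00]
[337.05126088 122.89246983]
```

View pics/c4.png

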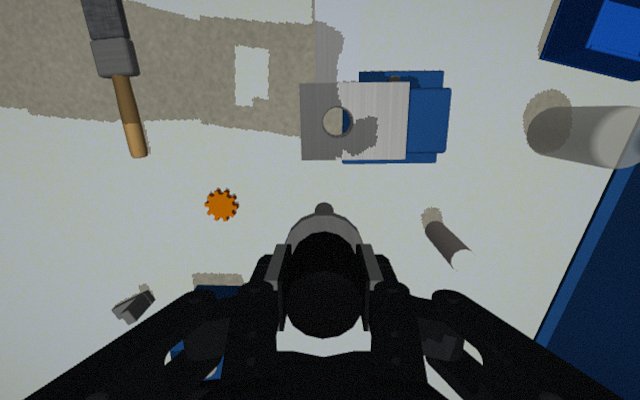

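View pics/c5.png

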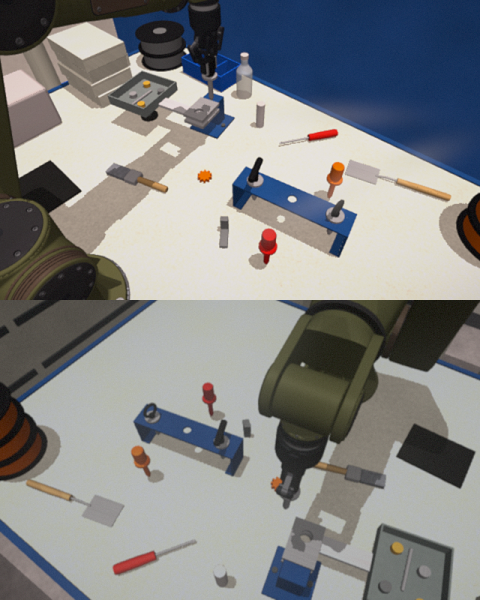

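Run:
```python
import cv2,numpy as np
I=cv2.imread('pics/w3.png')
def cr(x,y,g):
    c=np.clip(I[y:y+100,x:x+80].astype(float)*g,0,255).astype(np.uint8);c=cv2.resize(c,None,fx=5,fy=5,interpolation=cv2.INTER_CUBIC)
    for i in range(0,400,50): cv2.line(c,(i,0),(i,6),(0,0,255),1)
    for i in range(0,500,50): cv2.line(c,(0,i),(6,i),(0,0,255),1)
    return c
cv2.imwrite('pics/c6.png',np.hstack([cr(298,75,1.2),cr(284,190,1.5)]))
```

```text
(no output)
```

View pics/c6.png

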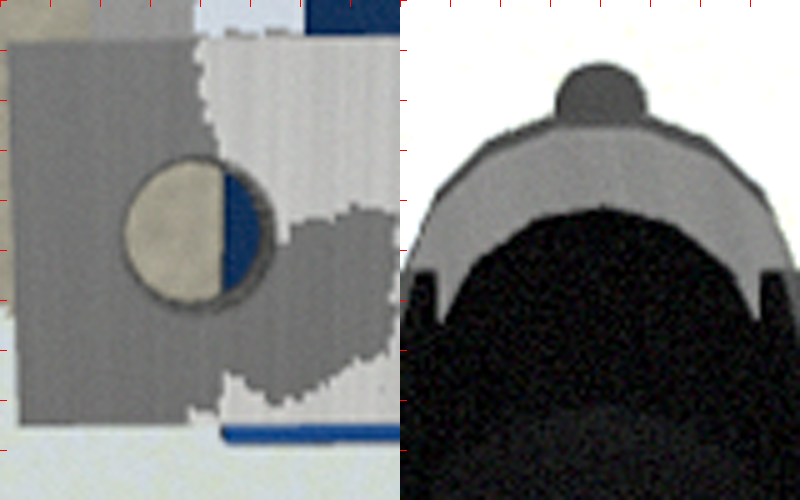

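Run:
```python
from h import *
h=('w3',298+198.5/5,75+234.5/5)
print('eye',atz(*h,105),'r', 155/5/2/319.5*np.linalg.norm(atz(*h,105)-ray(*h)[0]))
t=('w3',324.2,211.6); print('tip',atz(*t,178.6),atz(*t,175), 'R', 9.2/319.5*np.linalg.norm(atz(*t,178.6)-ray(*t)[0]))
# collar rear edge
print('tcp',env.read_state()['ee_pos'])
print(tri([('scene0',370+194/5,280+174/5),('side0',230+176/5,115+166.5/5),h]))
```

```text
eye [577.39215434 181.0014482  105.        ] r 14.904153731128307
tip [578.2846359  115.63856069 178.6       ] [578.54193456 114.51438929 175.        ] R 7.048793917112778
tcp [577.03699084 119.78897226 270.03136626]
(array([577.31635121, 181.0145901 , 103.20559365]), [np.float64(2.0622029138219435), np.float64(1.9167037536552012), np.float64(0.1770614688945231)])
```

Hole is at (577.4,181.0). The wrist view puts the pin tip about 4 mm from the TCP axis in -y, so I'll check for tilt in the other views.

Run:
```python
from h import *
T=env.read_state()['ee_pos']
for f,n in(('s3','a'),('sc3','b')):
    for z in(178.6,253.6): print(f,z,proj(f,[T[0],T[1],z]))
def cr(f,x,y):
    I=cv2.imread(f'pics/{f}.png');c=np.clip(I[y:y+100,x:x+80].astype(float)*1.6,0,255).astype(np.uint8);c=cv2.resize(c,None,fx=5,fy=5,interpolation=cv2.INTER_CUBIC)
    for i in range(0,400,50): cv2.line(c,(i,0),(i,6),(0,0,255),1)
    for i in range(0,500,50): cv2.line(c,(0,i),(6,i),(0,0,255),1)
    return c
cv2.imwrite('pics/c7.png',np.hstack([cr('s3',240,40),cr('sc3',345,210)]))
```

```text
s3 178.6 [280.9371418  132.15413194]
s3 253.6 [278.57691651 102.09312105]
sc3 178.6 [379.93882439 276.86042407]
sc3 253.6 [384.75187678 255.45613811]
```

View pics/c7.png

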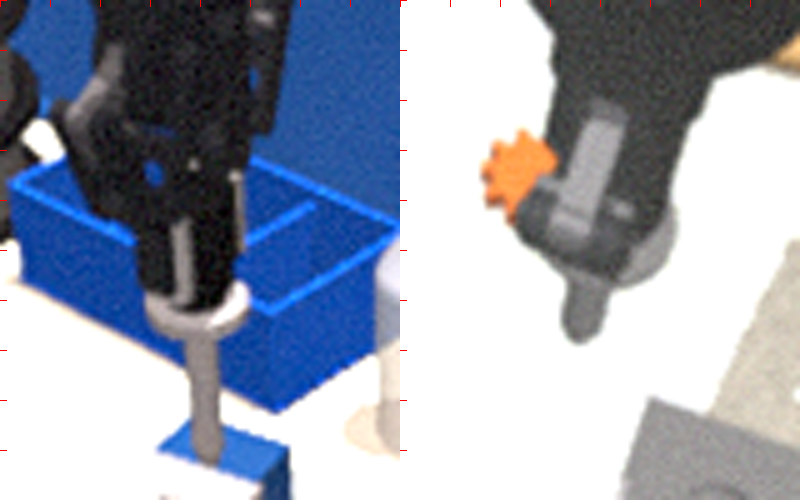

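Run:
```python
from h import *
a=('s3',240+207.5/5,40+456/5);b=('sc3',345+180/5,210+329/5);t=('w3',324.2,211.6)
print(tri([a,b]),tri([a,b,t]))
for x in(a,b,t): print(atz(*x,178.6))
```

```text
(array([576.84454044, 119.631856  , 181.53811526]), [np.float64(1.4264726067355364), np.float64(1.4264726067357065)]) (array([577.14486155, 118.60346979, 182.49536523]), [np.float64(0.8778810295217481), np.float64(2.3863116601841257), np.float64(1.861298753583446)])
[580.28600778 121.28164534 178.6       ]
[574.56646791 120.22942593 178.6       ]
[578.2846359  115.63856069 178.6       ]
```

Tip offset is within about 2 mm, against 7 mm of radial clearance. I'll approach to just above the hole and check before inserting.

Run:
```python
from h import *
env.move_l([577,182,270],v=120)
env.move_l([577,182,203],v=120); env.hold(.3)
s=env.read_state();print(s['time_s'],s['ee_pos'],s['force'])
for n,f in(('side','s4'),('scene','sc4'),('wrist','w4')): snap(n,f)
def cr(f,x,y):
    I=cv2.imread(f'pics/{f}.png');c=np.clip(I[y:y+80,x:x+80].astype(float)*1.3,0,255).astype(np.uint8);c=cv2.resize(c,None,fx=5,fy=5,interpolation=cv2.INTER_CUBIC)
    return c
cv2.imwrite('pics/c8.png',np.hstack([cr('s4',225,90),cr('sc4',370,270)]))
```

```text
11.5417 [577.12629168 182.03718493 203.48102831] [-0.81205785  0.46397788 -2.16838695]
```

View pics/c8.png

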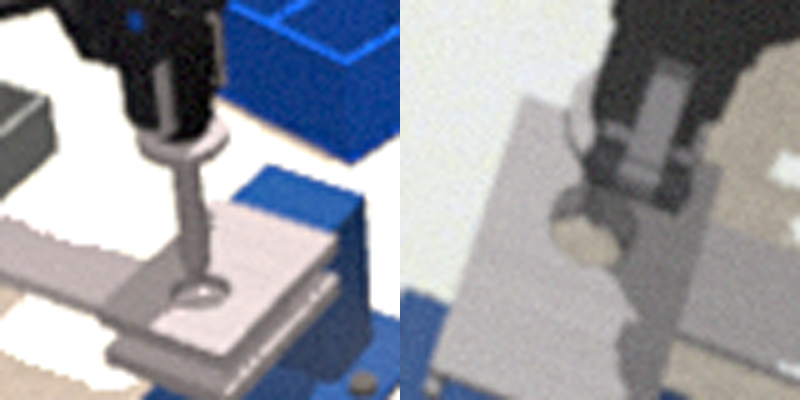

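View pics/w4.png

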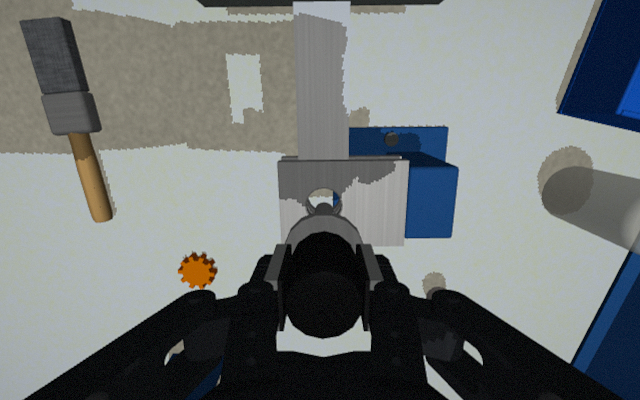

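Run:
```python
from h import *
zt=203.5-91.4
print('side tip',atz('s4',225+196/5,90+270/5,zt),'hole',atz('s4',225+202/5,90+291/5,105))
I=cv2.imread('pics/w4.png')[180:240,285:365];I=np.clip(I*1.4,0,255).astype(np.uint8)
c=cv2.resize(I,None,fx=8,fy=8,interpolation=cv2.INTER_CUBIC)
for i in range(0,640,80): cv2.line(c,(i,0),(i,8),(0,0,255),1)
for i in range(0,480,80): cv2.line(c,(0,i),(8,i),(0,0,255),1)
cv2.imwrite('pics/c9.png',c)
```

```text
side tip [580.46565317 183.75690119 112.1       ] hole [577.20799667 177.28743433 105.        ]
```

View pics/c9.png

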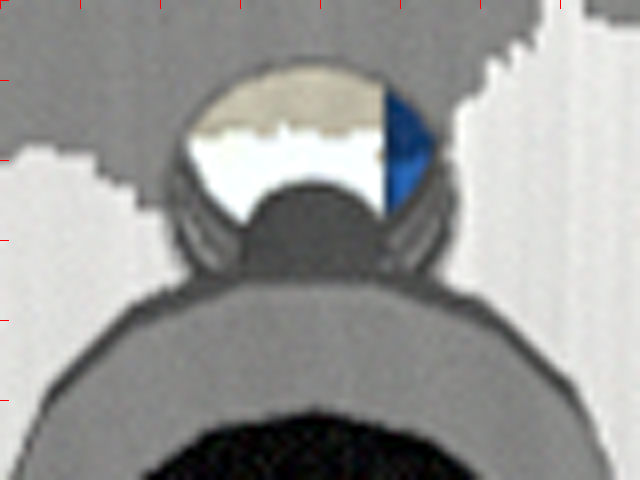

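Run:
```python
from h import *
print('hole',atz('w4',285+314/8,180+202/8,105),'tip',[atz('w4',324.4,211.6,z) for z in(112.1,115)])
```

```text
hole [577.69453011 181.2699624  105.        ] tip [array([578.39803471, 178.40379176, 112.1       ]), array([578.18727897, 179.30849549, 115.        ])]
```

Run:
```python
from h import *
f0=env.read_state()['force']
z=203
x,y=576.2,181.3
env.move_l([x,y,203],v=30)
while z>123:
    z-=10 if z>135 else 4
    env.move_l([x,y,z],v=60)
    s=env.read_state();d=s['force']-f0;print(z,s['ee_pos'].round(1),d.round(1),s['opening'].round(2))
    if np.linalg.norm(d)>10: break
print(s['time_s'])
snap('side','s5');snap('scene','sc5')
def cr(f,x,y):
    I=cv2.imread(f'pics/{f}.png');c=np.clip(I[y:y+80,x:x+80].astype(float)*1.3,0,255).astype(np.uint8);c=cv2.resize(c,None,fx=5,fy=5,interpolation=cv2.INTER_CUBIC)
    return c
cv2.imwrite('pics/c10.png',np.hstack([cr('s5',225,90),cr('sc5',370,270)]))
```

```text
Traceback (most recent call last):
AttributeError: 'float' object has no attribute 'round'
```

Run:
```python
from h import *
f0=np.array([-.8,.46,-2.17])
x,y=576.2,181.3
z=round(env.read_state()['ee_pos'][2]); print(z)
while z>124:
    z-=10 if z>140 else 4
    env.move_l([x,y,z],v=60)
    s=env.read_state();d=s['force']-f0;print(z,s['ee_pos'].round(1),d.round(1),round(s['opening'],2))
    if np.linalg.norm(d)>10: break
print(s['time_s'])
snap('side','s5');snap('scene','sc5')
def cr(f,x,y):
    I=cv2.imread(f'pics/{f}.png');c=np.clip(I[y:y+80,x:x+80].astype(float)*1.3,0,255).astype(np.uint8);c=cv2.resize(c,None,fx=5,fy=5,interpolation=cv2.INTER_CUBIC)
    return c
cv2.imwrite('pics/c10.png',np.hstack([cr('s5',225,90),cr('sc5',370,270)]))
```

```text
192
182 [576.  181.3 181.4] [ 0.1 -1.7  0.1] 31.13
172 [576.  181.3 171.5] [ 0.3 -1.4  0.4] 31.14
162 [576.  181.2 161.5] [ 0.5 -1.   0.1] 30.88
152 [576.  181.3 151.5] [1.3 0.2 0.1] 30.6
142 [576.  181.3 141.5] [ 1.4 -0.6 -0.2] 30.61
132 [576.  181.2 131.5] [ 1.1 -0.4  0.6] 30.81
128 [576.1 181.3 127.8] [ 0.5 -0.9  0.6] 30.81
124 [576.1 181.3 123.7] [ 0.8 -0.7  0.6] 31.2
14.675
```

View pics/c10.png

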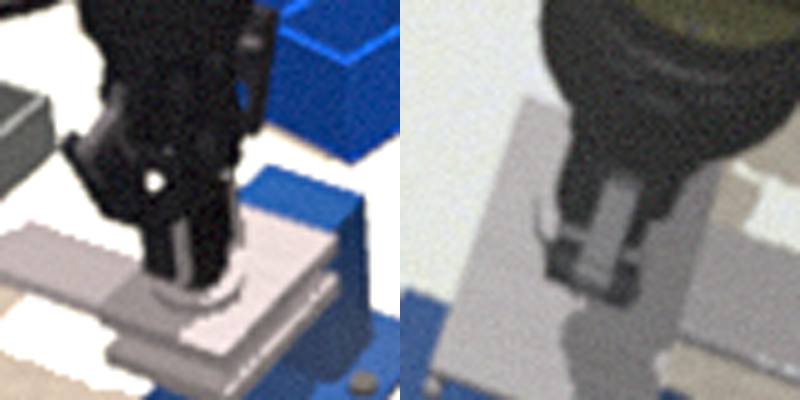

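The pin is inside the holes with no contact force. I'll lower it the last 2–3 mm until it seats, then release and retreat.

Run:
```python
from h import *
f0=env.read_state()['force']; x,y=576.2,181.3
z=124
while z>119.5:
    z-=.7
    env.move_l([x,y,z],v=30)
    s=env.read_state();d=s['force']-f0;print(z,s['ee_pos'].round(1),d.round(1))
    if d[2]>6: break
env.command_gripper(60); env.hold(.2)
s=env.read_state();print(s['ee_pos'],s['force'])
env.move_l([x,y,200],v=120); env.move_l([x,y,300],v=200)
R=np.load('R.npy'); env.move_to([520,60,330],R); env.hold(.3)
snap('side','s6');snap('scene','sc6');snap('wrist','w6');print(env.read_state()['time_s'])
def cr(f,x,y):
    I=cv2.imread(f'pics/{f}.png');c=np.clip(I[y:y+80,x:x+80].astype(float)*1.3,0,255).astype(np.uint8);c=cv2.resize(c,None,fx=5,fy=5,interpolation=cv2.INTER_CUBIC)
    return c
cv2.imwrite('pics/c11.png',np.hstack([cr('s6',225,90),cr('sc6',370,270)]))
b=cv2.imread('pics/s6.png');c=cv2.imread('pics/sc6.png')
cv2.imwrite('pics/c12.png',np.vstack([cv2.resize(x,None,fx=.75,fy=.75,interpolation=cv2.INTER_AREA) for x in(b,c)]))
```

```text
123.3 [576.2 181.3 123.3] [-0.6  0.2  0. ]
122.6 [576.2 181.3 122.5] [-0.5  1.  -0.4]
121.89999999999999 [576.2 181.3 121.9] [-0.4 -0.5  0.4]
121.19999999999999 [576.3 181.3 121.5] [-0.2  0.1  4.1]
120.49999999999999 [576.3 181.4 121.4] [-3.5 -0.6 10.9]
[576.19440574 181.30551226 120.44986292] [ 0.9314995  -0.198348   -0.05054429]
19.1417
```

View pics/c11.png

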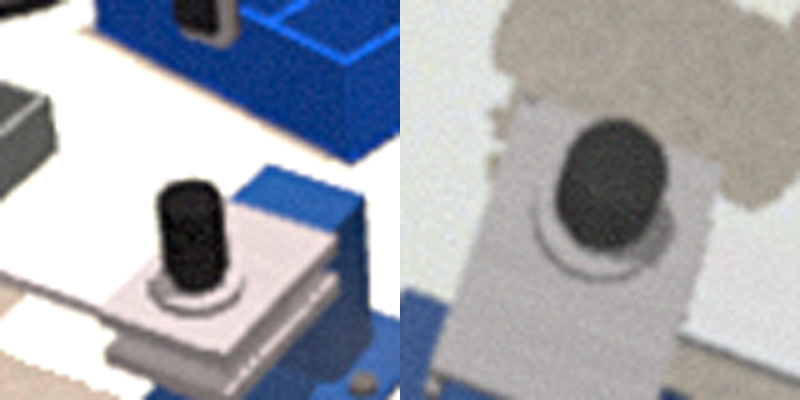

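View pics/c12.png

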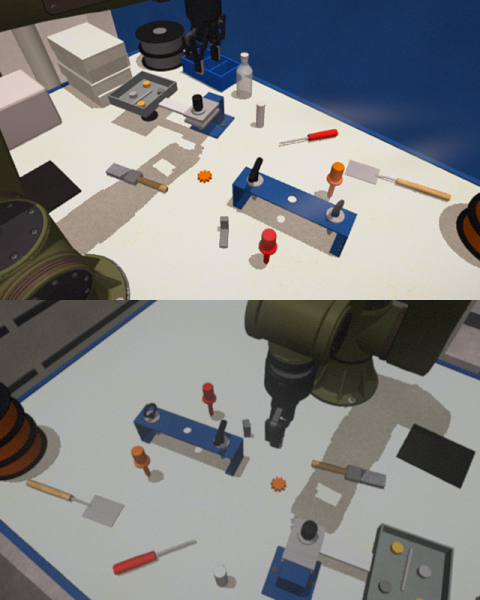

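View pics/w6.png

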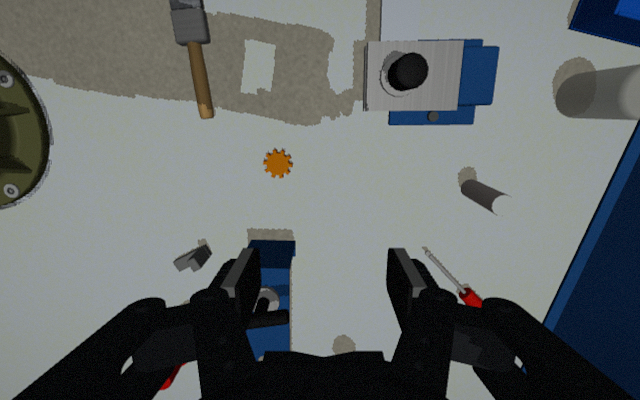

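Run:
```python
from h import *
print(tri([('s6',225+190/5,90+199/5),('sc6',370+219/5,270+160/5)]))
env.sign_off(); print(env.read_state()['time_s'])
```

```text
(array([575.88942004, 180.12775482, 157.25310618]), [np.float64(2.1853069700120997), np.float64(2.1853069700120993)])
the job is handed in; nothing more can be done
the job is handed in; nothing more can be done
```

The round-knob pin is in the bracket's holes, seated and released, and I handed the job in at about 19 s.

- **Insertion:** The pin went down with almost no side force. It seated at a tool height of 121.4 mm, which matches the height expected for a collar resting on the plate. The upward force at contact rose to about 11 N, and I then opened the gripper and backed away.
- **Final pictures:** The collar lies flat on the top plate. The T-bar and ring pins are still in the rack, and the gripper is clear of everything.
- **Disagreement:** The last two-camera check put the knob top at about (576, 180, 157) mm. A fully seated pin should give z = 160. The two camera rays missed each other by about 4 mm, and the plate itself had also measured about 2 mm low, so I read this as calibration error.

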